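Load the raclette melter, cut face up

ROBOT

A 7-joint arm with a two-finger parallel gripper is mounted at the origin on the work surface. World frame = base frame: x ahead of the robot, y to its left, z up, the work surface at z = 0. Lengths are in mm, angles in rad, forces in N, time in s.
With the tool pointing down it reaches from about 400 to 875 mm from the base axis. Payload 6.5 kg.
Tool frame: the origin (TCP) lies at the very end of the fingers, on their centre line; the grasp point (between the pads) lies 19 mm behind it; z points along the fingers, y is the line along which they close (so a half turn about z gives the same grasp; the last joint's range is limited). The gripper opens to 88 mm and grips with 3 to 60 N. Pads are 18 mm wide; open, the fingers measure 123 mm over their backs; the gripper's body (75 mm by 187 mm) begins 45 mm behind the grasp point.
Start: joints at [-1.288, 0.536, -0.004, 1.538, 0.003, 1.067, -0.071], TCP at [222.146, 610.853, 206.816] pointing down, gripper open.
Joint ranges: [-2.7, 2.7], [-0.37, 2.16], [-1.27, 1.26], [0.24, 2.4], [-1.31, 4.45], [0.19, 1.91], [-2.76, 2.76]. Speed limits (rad/s): [2.39, 2.39, 3.14, 3.14, 3.14, 3.14, 3.14].

INTERFACE

Orientations are given as a unit quaternion [x, y, z, w].
In Python, from cell import bot, jaws, sensors, snapshot, get_calibration, job gives the robot as it stands. Calls block until the motion is done:
- bot.reach(position, orientation): joint-space move of the TCP to a pose.
- bot.move_linear(position, orientation=None, v=150): straight line of the TCP; orientation=None keeps the orientation; v is the mean speed in mm/s.
- bot.move_joints(angles): joint-space move.
- jaws.move_gripper(opening): opening from 0.0 (shut) to 1.0 (fully open); the grip force is fixed at half the most; returns when the fingers have stopped.
- bot.dwell(seconds).
- bot.solve_ik(position, orientation): joint angles nearest the present ones, or None.
- sensors.sense(): the state.
- snapshot(name): name is "scene" or "side" or "wrist"; returns the picture (384x512x3 uint8, blue, green, red); there is no depth.
- get_calibration(name): a dict with "fx", "fy", "cx", "cy" (pixels), "dist" ([k1, k2, p1, p2, k3] as OpenCV has them; the pictures are not rectified), "R" (3x3) and "t" (3): a world point X has camera coordinates R X + t; the wrist camera has in their place "T_tool_cam" (4x4, takes a point from camera to tool coordinates, whose origin is the TCP and whose axes are the flange's). Camera axes: x right, y down, z forward; pixel columns grow to the right and rows downward; lengths in mm; the calibration is good to about 2 mm. A picture is of the moment at which its call begins: read the wrist's pose just before it. get_calibration takes no time and is no camera call.
A pose or a line that the arm cannot do raises bot.Unreachable and nothing moves.
- job.close_job(): hands the job in; it is judged then, once.
The state is a dict: "time_s": time; "joint_pos": joint angles; "joint_vel": joint speeds; "tau": joint torques, N m; "eef_pos": TCP position; "eef_rot": TCP orientation; "ft_force": force on the tool from outside, world axes, zero at the start; "moment": the same for the moment, N m; "opening": opening from 0.0 (shut) to 1.0 (fully open); "grip_force": force on a finger pad.
Only numpy, scipy, OpenCV 4.12 (cv2) and the standard library are available. Lean on these libraries where they do the work, as an engineer would, in place of code of your own. Each camera call takes 0.05 s, during which the arm holds its last target. There are 200 camera calls.

TASK

Get the raclette melter going: pull its tray all the way out, take the pale yellow cheese with the brown rind from its leaning stand and set it down in the tray's pocket, lying flat on its rind with the pale cut face up (lay it down, do not drop it). Then push the tray fully home under the heater and finally throw the red switch lever all the way over, away from you. Leave the orange cheese and everything else on the table where they are.

Things in the scene. Friction and masses are not known exactly. Their poses are not given: they have to be found in the camera images.
- cheese: Cheese to load: rigid block 150 x 60 x 50 mm (x, y, z), 0.3-0.6 kg. Brown rind on its -z side (lowest 12 mm), pale cut face +z. Origin at the centre of the rind underside; mass centre 25 mm along +z. Starts on stand_a, lying back: rind against the board, +x end down on the ledge, +z 50 degrees from vertical, top end 0.17 m up. Grip it across its 60 mm width (both sides are free).
- other_cheese: The other cheese, same size and frame, with orange cut face and black rind, on the other stand. A bystander: leave it there.
- stand_a: Fixed wooden stand with the pale cheese; base 150 x 100 x 12 mm. Board 44 mm wide, sloping 50 degrees from horizontal, ledge 44 mm wide, 45 mm deep at its foot (fingers pass on both sides). Its +x is the way the cut face looks. Origin on the table at the base centre; the cheese's middle is 96 mm above it.
- stand_b: The same kind of stand, carrying the orange cheese. The two stands may be in either place.
- melter: Fixed raclette melter: dark base 320 x 200 x 20 mm, column at its far end (x 110 to 146 mm) and a heater hood over the tray's home place (x -30 to 55, y -65 to 65 mm, 155 to 200 mm above the table). Origin on the table beneath the pocket's centre when the tray is home; -x is the front, roughly towards the robot.
- tray (a joint): Sliding steel tray of the melter: 0 fully home under the hood, 0.12 m fully out towards the melter's -x. Starts 0 to 0.03 m out. Moves with about 1.5 N and stays where it is left.
- tray_pocket (a point): Centre of the floor of the tray's pocket, 44 mm above the table, moving with the tray; axes as the melter's (x along the slide, z up). Pocket 164 mm (x) by 72 mm (y); walls 16 mm high above the floor, 6 mm thick; the middle 92 mm of both long sides has no wall, so fingers may reach in beside the cheese.
- tray_handle (a point): Centre of the top of the tray's handle: an upright black post, 24 mm in diameter, top 100 mm above the table, its free length about 56 mm, standing 127 mm in front (-x) of the pocket's centre.
- switch (a joint): Heater switch lever: 0 off (leaning towards the melter's front, -x), 1.0 rad on (thrown over to +x). Starts 0 to 0.12 rad. Turns with under 1 N at its tip, stays where it is left.
- switch_tip (a point): Centre of the red ball (26 mm in diameter) at the lever's end, about 112 mm above the table when off. The lever is 80 mm long and swings in the melter's x-z plane about a pivot 42 mm above the table at melter x -60, y -140 mm; upright at 0.5 rad, so the ball travels 77 mm in +x.
- sauce: Amber bottle, 60 mm diameter, 190 mm high. A bystander: leave it where it is. Origin at the centre of its underside.
- mill: Grey jar with black cap, 54 mm diameter, 120 mm high. A bystander: leave it where it is. Origin at the centre of its underside.
- pickles: Green glass jar with red lid, 76 mm diameter, 110 mm high. A bystander: leave it where it is. Origin at the centre of its underside.
- shaker: White shaker with green cap, 48 mm diameter, 85 mm high. A bystander: leave it where it is. Origin at the centre of its underside.
- mug: Blue mug, 80 mm diameter, 90 mm high. A bystander: leave it where it is. Origin at the centre of its underside.
- tin: Yellow tin with paper label, 76 mm diameter, 130 mm high. A bystander: leave it where it is. Origin at the centre of its underside.
Things that resemble listed ones, but are neither listed nor needed, are in the scene too. What is shaped like the cheese but turquoise is not meant.

How it is judged (in metres and radians):
On the way, in this order (a step that is already met when the one before it is completed fails the run):
1. the tray is pulled all the way out (to within 12 mm of its stop) (value of joint tray above 0.108 m), for 0.2 s.
2. the pale cheese is lifted off its stand (contact force between cheese and stand_a below 0.1 N and distance of cheese from where it was at the start of the episode above 0.05 m and contact force between the fingers and cheese above 1 N), for 0.2 s.
3. the cheese lies flat on the pocket's floor, cut face up, released (x of cheese in the frame of tray_pocket between -0.009 and 0.009 m and y of cheese in the frame of tray_pocket between -0.009 and 0.009 m and z of cheese in the frame of tray_pocket between -0.004 and 0.004 m and angle between cheese's own z axis and vertical below 0.08 rad and angle between the x axis of cheese and the x axis of tray_pocket, either way round below 0.15 rad and contact force between the fingers and cheese below 0.1 N), for 0.3 s.
4. the tray, with the cheese in it, is fully home (within 8 mm) (x of cheese in the frame of tray_pocket between -0.009 and 0.009 m and y of cheese in the frame of tray_pocket between -0.009 and 0.009 m and z of cheese in the frame of tray_pocket between -0.004 and 0.004 m and angle between cheese's own z axis and vertical below 0.08 rad and angle between the x axis of cheese and the x axis of tray_pocket, either way round below 0.15 rad and value of joint tray below 0.008 m), for 0.2 s.
5. the switch lever is thrown over (past 0.85 of its 1.0 rad) (value of joint switch above 0.85 rad and value of joint tray below 0.008 m), for 0.2 s.
At the end, for the whole second after the job is handed in: The pale cheese rests released in the pocket: rind within 4 mm of its floor, within 9 mm of its centre in x and y, cut face up within 0.08 rad, lengthwise within 0.15 rad; the tray is within 8 mm of home; the switch lever is past 0.85 rad (all of step 3 and all of step 5 and linear speed of cheese below 0.02 m/s); the robot touches nothing.
It fails at once if the pale cheese is dropped or thrown (faster than 0.5 m/s while not in the fingers) (contact force between the fingers and cheese below 0.1 N and linear speed of cheese above 0.5 m/s).
It fails at once if the orange cheese or another loose bystander is moved more than 30 mm (distance of any of other_cheese, sauce, mill, pickles, shaker, mug, tin from where it was at the start of the episode above 0.03 m).
It also fails if it takes over 72 s, if anything falls off the work surface, if the arm or the gripper's body presses on something with over 40 N, if the wrist force passes 120 N, or if a joint passes its speed limit or range.

## Working session

There is one attempt and no reset: what is moved stays moved. The work goes in short steps, each a Python script; the robot and the scene stay as the last script left them, time stands still between calls to the robot, and variables do not carry over. Pictures are saved under pics/ and viewed, at most 13 in all, crops included, and the job is handed in when it is done.

```bash
ls; mkdir -p pics
python3 - <<'E'
from cell import *
import cv2,numpy as np
for n in("scene","side"):
    cv2.imwrite(f"pics/{n}0.png",snapshot(n)); c=get_calibration(n); print(n,{k:np.round(v,3).tolist() for k,v in c.items()})
print({k:np.round(v,3).tolist() for k,v in get_calibration("wrist").items()})
s=sensors.sense();print(s['time_s'],s['eef_pos'],s['eef_rot'],s['opening'])
E
```

```text
pics
scene {'fx': 423.81, 'fy': 423.81, 'cx': 258.702, 'cy': 191.729, 'dist': [-0.073, 0.0, 0.0, 0.0, 0.0], 'R': [[-0.41, 0.912, -0.012], [0.737, 0.324, -0.594], [-0.538, -0.253, -0.804]], 't': [167.588, -312.702, 1814.829]}
side {'fx': 372.37, 'fy': 372.37, 'cx': 251.999, 'cy': 194.355, 'dist': [-0.054, 0.0, 0.0, 0.0, 0.0], 'R': [[0.926, -0.377, -0.012], [-0.219, -0.513, -0.83], [0.307, 0.772, -0.557]], 't': [-447.864, 215.078, 1063.932]}
{'fx': 296.833, 'fy': 296.833, 'cx': 260.473, 'cy': 186.607, 'dist': [-0.032, 0.0, 0.0, 0.0, 0.0], 'T_tool_cam': [[0.001, -0.948, -0.317, 83.586], [1.0, 0.0, 0.001, -0.288], [-0.001, -0.317, 0.948, -177.174], [0.0, 0.0, 0.0, 1.0]]}
0.1 [221.98231658 610.30205383 206.04582179] [ 1.73503826e-01  9.84832909e-01 -7.46112324e-04 -7.91894671e-05] 0.99947644132925
```

View pics/scene0.png

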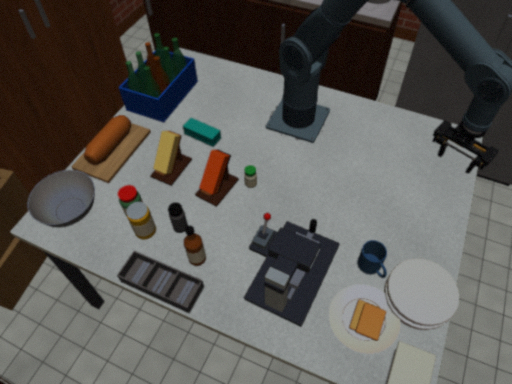

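View pics/side0.png

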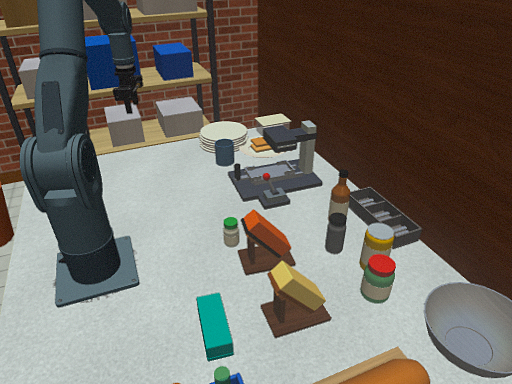

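Scene shows: pale cheese at about (167,152) in scene and (298,287) in side. Lookalikes are the orange cheese (214,172), the turquoise block (202,131), and the orange slice on a plate (367,320). By the description I choose the pale yellow one on a stand. The melter is at about (295,265), with the handle at (313,226) and the red ball at (267,216). Next I check the choice in one close crop.

Run:
```python
import cv2,numpy as np
a=cv2.imread('pics/scene0.png');b=cv2.imread('pics/side0.png')
def cr(i,x,y,w,h): 
    o=cv2.resize(i[y:y+h,x:x+w],(400,300),interpolation=cv2.INTER_CUBIC)
    return cv2.convertScaleAbs(o,alpha=1.4)
cv2.imwrite('pics/crop0.png',np.vstack([np.hstack([cr(a,140,120,80,60),cr(b,250,250,100,75+15-15)]),np.hstack([cr(a,235,205,140,105),cr(b,220,110,120,90)])]))
```

```text
(no output)
```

View pics/crop0.png

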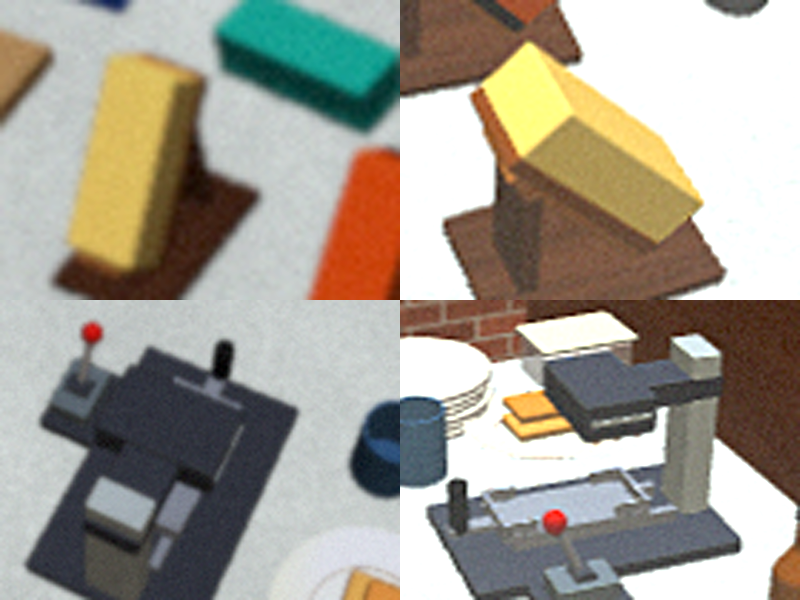

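The crop confirms pale cut face and brown rind. Next I compute positions.

```bash
cat > h.py <<'E'
from cell import *
import cv2,numpy as np
from scipy.spatial.transform import Rotation as Ro
def ray(n,px,pose=None):
    c=get_calibration(n);K=np.array([[c['fx'],0,c['cx']],[0,c['fy'],c['cy']],[0,0,1]])
    u=cv2.undistortPoints(np.array([[px]],float),K,np.array(c['dist'])).ravel();d=np.array([*u,1.])
    if n=='wrist':
        T=np.array(c['T_tool_cam']);p,q=pose;R=Ro.from_quat(q).as_matrix()
        return R@T[:3,3]+R@np.zeros(3)+np.array(p),R@T[:3,:3]@d
    R=np.array(c['R']);return -R.T@np.array(c['t']),R.T@d
def onz(r,z): return r[0]+r[1]*(z-r[0][2])/r[1][2]
def tri(*rs):
    A=0;b=0
    for o,d in rs:
        d=d/np.linalg.norm(d);P=np.eye(3)-np.outer(d,d);A=A+P;b=b+P@o
    x=np.linalg.solve(A,b);return x,max(np.linalg.norm(np.cross(x-o,d/np.linalg.norm(d))) for o,d in rs)
def quat(z,y):
    "tool z axis, tool y axis -> quaternion"
    z=np.array(z,float);z/=np.linalg.norm(z);y=np.array(y,float);y-=z*(y@z);y/=np.linalg.norm(y)
    return Ro.from_matrix(np.c_[np.cross(y,z),y,z]).as_quat()
E
python3 - <<'E'
from h import *
np.set_printoptions(precision=1,suppress=True)
s=lambda x,y:ray('scene',(140+x/5-.4,120+y/5-.4)); d=lambda x,y:ray('side',(250+(x-400)/4-.4,250+y/4-.4))
m=lambda x,y:ray('scene',(235+x/2.857,205+(y-300)/2.857)); e=lambda x,y:ray('side',(220+(x-400)/3.333,110+(y-300)/3.333))
for c in("scene","side"):print(c,ray(c,(0,0))[0])
print('base',*[onz(m(*p),20) for p in((150,348),(297,410),(28,567))])
print('baseside',*[onz(e(*p),20) for p in((430,510),(738,543))])
print('handle',tri(m(224,343),e(457,482)),'ball',tri(m(92,333),e(554,522)))
for n,p,q in(('A',(110,57),(577,118)),('B',(172,72),(527,42)),('rindtop',(202,77),(480,88)),('bot',(70,240),(703,203))):print(n,tri(s(*p),d(*q)))
print('standbase scene',*[onz(s(*p),12) for p in((258,195),(55,283))],'side',*[onz(d(*p),12) for p in((445,225),(725,272))])
E
```

```text
scene [1275.   406.8 1276.1]
side [ 135.6 -879.4  766.1]
base [514.  158.3  20. ] [524.6 350.2  20. ] [830.3 142.5  20. ]
baseside [519.8 328.9  20. ] [815.4 122.4  20. ]
handle (array([524.5, 248.3,  99.7]), np.float64(2.6752873093085587)) ball (array([579.4, 107.7, 112.7]), np.float64(1.393527033155966))
A (array([ 424.3, -385.3,  164.3]), np.float64(2.5567611716648573))
B (array([ 423. , -329.4,  171.1]), np.float64(0.7400912758550929))
rindtop (array([ 395.9, -325.6,  141.6]), np.float64(0.7885856373103269))
bot (array([ 515.9, -387.5,   54.4]), np.float64(1.653948808210586))
standbase scene [ 388.8 -301.4   12. ] [ 529.5 -401.3   12. ] side [ 381.2 -311.3   12. ] [ 524.3 -411.    12. ]
```

Run:
```python
from h import *
np.set_printoptions(precision=2,suppress=True)
mx=np.array([.9986,-.05,0]);my=np.array([.05,.9986,0]);O=np.array([682,244,0.])
C=np.array([451,-357.5,95])
yw=np.radians(-1.4)
for phi in(50,40,35,30,20):
  f=np.radians(phi);zz=np.array([np.sin(f)*np.cos(yw),np.sin(f)*np.sin(yw),np.cos(f)])
  for sg in(1,-1):
    q=quat(-zz,[-sg*np.sin(yw),sg*np.cos(yw),0])
    print(phi,sg,[bot.solve_ik((C-19*zz+b*zz).tolist(),q.tolist()) is not None for b in(0,40,80,120)],np.array(bot.solve_ik((C-19*zz).tolist(),q.tolist()) or [0]))
for k in(0,15,30):
  for sg in (1,-1):
    f=np.radians(k);q=quat(np.array([0,0,-np.cos(f)])+mx*np.sin(f),sg*my)
    print('place',k,sg,bot.solve_ik((O-120*mx+[0,0,50]).tolist(),q.tolist()))
H=np.array([524.5,248.3,0]);q=quat([0,0,-1],my)
print(bot.solve_ik((H+[0,0,60]).tolist(),q.tolist()))
bot.reach((H+[0,0,190]).tolist(),q.tolist())
s=sensors.sense();im=snapshot('wrist');cv2.imwrite('pics/w1.png',im);print(s['time_s'],s['eef_pos'],s['eef_rot'])
```

```text
Traceback (most recent call last):
ValueError: The truth value of an array with more than one element is ambiguous. Use a.any() or a.all()
```

Run:
```python
from h import *
np.set_printoptions(precision=2,suppress=True)
mx=np.array([.9986,-.05,0]);my=np.array([.05,.9986,0]);O=np.array([682,244,0.])
C=np.array([451,-357.5,95])
yw=np.radians(-1.4)
for phi in(50,40,35,30,20):
  f=np.radians(phi);zz=np.array([np.sin(f)*np.cos(yw),np.sin(f)*np.sin(yw),np.cos(f)])
  for sg in(1,-1):
    q=quat(-zz,[-sg*np.sin(yw),sg*np.cos(yw),0])
    print(phi,sg,[bot.solve_ik((C-19*zz+b*zz).tolist(),q.tolist()) is not None for b in(0,40,80,120)],bot.solve_ik((C-19*zz).tolist(),q.tolist()))
for k in(0,15,30):
  for sg in (1,-1):
    f=np.radians(k);q=quat(np.array([0,0,-np.cos(f)])+mx*np.sin(f),sg*my)
    print('place',k,sg,bot.solve_ik((O-120*mx+[0,0,50]).tolist(),q.tolist()))
H=np.array([524.5,248.3,0]);q=quat([0,0,-1],my)
print(bot.solve_ik((H+[0,0,60]).tolist(),q.tolist()))
bot.reach((H+[0,0,190]).tolist(),q.tolist())
s=sensors.sense();im=snapshot('wrist');cv2.imwrite('pics/w1.png',im);print(s['time_s'],s['eef_pos'],s['eef_rot'])
```

```text
50 1 [True, True, True, False] [0.2  1.12 0.44 1.17 0.01 1.68 2.11]
50 -1 [True, True, True, False] [ 0.02  1.25  0.84  1.18 -0.28  1.7  -0.8 ]
40 1 [True, True, True, True] [ 0.18  1.01  0.46  1.31 -0.05  1.5   2.13]
40 -1 [True, True, True, True] [-0.01  1.15  0.86  1.32 -0.35  1.53 -0.76]
35 1 [True, True, True, True] [ 0.17  0.96  0.48  1.38 -0.09  1.4   2.16]
35 -1 [True, True, True, True] [-0.03  1.12  0.9   1.4  -0.41  1.45 -0.72]
30 1 [True, True, True, True] [ 0.16  0.91  0.51  1.45 -0.13  1.31  2.19]
30 -1 [True, True, True, True] [-0.06  1.09  0.95  1.47 -0.49  1.38 -0.66]
20 1 [True, True, True, True] [ 0.12  0.83  0.59  1.59 -0.26  1.13  2.3 ]
20 -1 [True, True, True, True] [-0.13  1.07  1.09  1.61 -0.7   1.28 -0.48]
place 0 1 [-0.51  0.68  0.02  1.74 -0.02  0.73  1.05]
place 0 -1 [-0.89  0.76  0.58  1.76 -0.55  0.79 -1.66]
place 15 1 [-0.67  0.6   0.12  1.96  0.23  0.39  0.73]
place 15 -1 [-1.    0.67  0.56  1.98 -0.48  0.4  -1.77]
place 30 1 [-0.84  0.59  0.18  2.15  1.5   0.25 -0.64]
place 30 -1 [-0.84  0.59  0.18  2.15  1.5   0.25  2.5 ]
[-0.54  0.61  0.03  1.83 -0.02  0.7   1.02]
1.825 [523.95 249.73 189.99] [ 0.02  1.    0.   -0.  ]
```

View pics/w1.png

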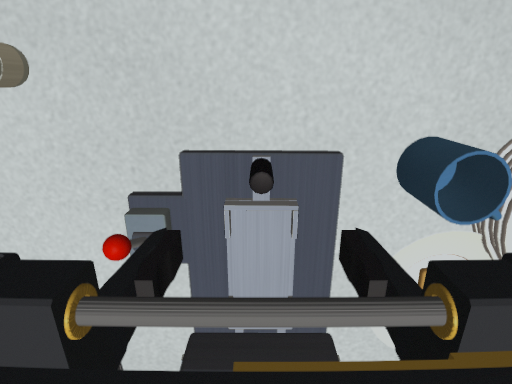

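The wrist view shows the handle top at (261,184), and the tray between the fingers. I compute the handle's position, descend, grip and pull.

Run:
```python
from h import *
np.set_printoptions(precision=2,suppress=True)
s=sensors.sense();pose=(s['eef_pos'],s['eef_rot'])
h=onz(ray('wrist',(261,184),pose),100);print('handle',h,'ball',onz(ray('wrist',(117,247),pose),112),'base',onz(ray('wrist',(181,152),pose),20),onz(ray('wrist',(341,153),pose),20))
mx=np.array([.9986,-.05,0]);my=np.array([.05,.9986,0])
q=quat([0,0,-1],my).tolist();h[2]=0
bot.move_linear((h+[0,0,130]).tolist(),q,v=120)
bot.move_linear((h+[0,0,62]).tolist(),q,v=80)
print(sensors.sense()['ft_force']);jaws.move_gripper(0.0)
s=sensors.sense();print(s['opening'],s['grip_force'],s['eef_pos'])
p=s['eef_pos'].copy()
for d in range(20,141,8):
    bot.move_linear((p-d*mx).tolist(),q,v=60);s=sensors.sense();f=s['ft_force'];print(d,f,s['eef_pos'],s['time_s'])
    if f[0]>8: break
```

```text
handle [527.22 250.46 100.  ] ball [581.46 106.39 112.  ] base [508.64 156.33  20.  ] [518.96 346.61  20.  ]
[-0.48 -0.    0.09]
0.25514127272489806 29.99999463558197 [527.2  250.25  61.99]
20 [-1.58 -0.66  0.07] [505.98 251.38  61.96] 5.025
28 [-2.41 -0.33  0.75] [498.35 251.8   61.93] 5.3083
36 [-2.63  0.57  0.51] [490.31 252.19  61.94] 5.5917
44 [-1.63  0.    0.75] [482.3  252.64  61.94] 5.875
52 [-1.96  1.54 -0.23] [474.33 253.09  61.97] 6.1583
60 [-0.55  2.4  -1.09] [466.37 253.5   61.99] 6.4417
68 [-1.84  3.25 -0.49] [458.4  253.92  61.99] 6.725
76 [-1.73  4.05 -1.68] [450.6  254.3   61.98] 7.0083
84 [-2.11  3.96 -2.48] [442.76 254.71  61.99] 7.2917
92 [-1.33  4.06 -2.97] [434.93 255.13  62.  ] 7.575
100 [ 13.54   4.39 -18.08] [432.64 255.37  62.29] 7.8583
```

Run:
```python
from h import *
np.set_printoptions(precision=2,suppress=True)
my=np.array([.054,.9985,0]);q=quat([0,0,-1],my).tolist()
jaws.move_gripper(1.0);s=sensors.sense();p=s['eef_pos'];print(p,s['ft_force'])
bot.move_linear([p[0],p[1],150],q,v=150)
bot.move_linear([550,248.5,230],q,v=200)
s=sensors.sense();im=snapshot('wrist');cv2.imwrite('pics/w2.png',im);print(s['time_s'],s['eef_pos'].tolist(),s['eef_rot'].tolist())
```

```text
[427.34 255.24  61.96] [-0.34 -1.34  0.21]
10.5333 [548.6432110672446, 248.44849197871048, 228.76075258130993] [0.026775693727838903, 0.9996406503703045, -0.0004340670422090256, -0.0012016398921491872]
```

View pics/w2.png

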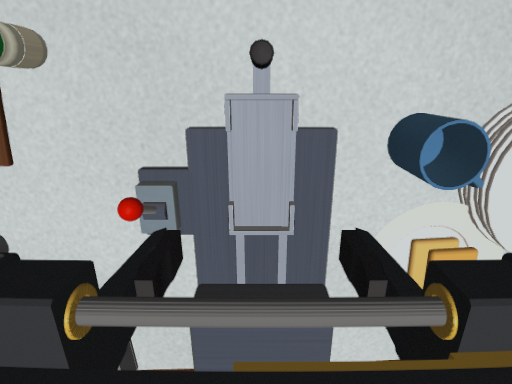

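Wrist view: the tray is fully out. The pocket's front wall runs from (225,94) to (298,94), the rear wall from (229,234) to (294,234), and the handle top is at (262,49).

Run:
```python
from h import *
np.set_printoptions(precision=1,suppress=True)
pose=([548.643,248.448,228.76],[0.026775693727838903, 0.9996406503703045, -0.0004340670422090256, -0.0012016398921491872])
w=lambda p,z:onz(ray('wrist',p,pose),z)
c=[w(p,60) for p in((225,94),(298,94),(229,234),(294,234))];print(*c,np.mean(c,0))
print('handle',w((262,48),100),'ball',w((130,209),112))
print('floor edges mid rows',w((230,165),60),w((296,165),60))
im=cv2.imread('pics/w2.png')
g=cv2.cvtColor(im,cv2.COLOR_BGR2GRAY).astype(int)
print(g[86:104,262],'\n',g[222:245,262],'\n',g[110,220:236],g[110,288:304],'\n',g[218,224:240],g[218,284:302])
```

```text
[469.5 213.2  60. ] [473.8 294.6  60. ] [643.  202.7  60. ] [647.5 287.   60. ] [558.4 249.4  60. ]
handle [429.1 256.4 100. ] ball [581.1 106.  112. ]
floor edges mid rows [551.2 211.9  60. ] [555.4 291.   60. ]
[153 154 154 154 154 154 154 132 140 154 152 151 152 135 144 154 154 154] 
 [152 152 152 152  91  82  82  83  68 156 155 151 153  88  79  78  79  79
  79  79  80  79  79] 
 [194 197 200 201 166 154 153 152 155 164  87 133 155 157 156 159] [153 153 155 147  72 118 154 152 153 158 179 201 201 198 196 193] 
 [ 81  80  77  78  60 154 153 153 156  93 115 152 150 151 150 150] [149 152 154 149 110  64 152 153 153 154  98  77  78  81  80  80  81  78]
```

Run:
```python
from h import *
np.set_printoptions(precision=1,suppress=True)
for n,p,z in(('orange',(214,172),96),('shaker',(250,177),43),('pickles',(131,200),55),('tin',(143,220),65),('mill',(178,217),60),('sauce',(194,245),95)):print(n,onz(ray('scene',p),z))
my=np.array([.052,.9986,0]);q=quat([0,0,-1],my).tolist()
bot.move_linear([520,248.5,330],q,v=250)
f=np.radians(35);yw=np.radians(-1.4);Y=[-np.sin(yw),np.cos(yw),0]
qq=quat([-np.sin(f)*np.cos(yw),-np.sin(f)*np.sin(yw),-np.cos(f)],Y)
P=np.array([490,-357,230]);j=bot.solve_ik(P.tolist(),qq.tolist());print(j)
bot.reach([500,-100,330],quat([0,0,-1],Y).tolist())
bot.reach(P.tolist(),qq.tolist())
s=sensors.sense();im=snapshot('wrist');cv2.imwrite('pics/w3.png',im);print(s['time_s'],s['eef_pos'].tolist(),s['eef_rot'].tolist(),s['joint_pos'])
```

```text
orange [ 470.3 -147.1   96. ]
shaker [401.6 -37.9  43. ]
pickles [ 675.6 -379.1   55. ]
tin [ 734.  -286.3   65. ]
mill [ 672.  -184.7   60. ]
sauce [760.7 -66.3  95. ]
[ 0.2  0.9  0.4  1.2 -0.   1.7  2.1]
13.55 [491.1585322597341, -355.89493582787736, 230.67533016153277] [0.010839869892645496, 0.9540033709807104, 0.0034638877250679984, -0.2995798171772919] [ 0.1  0.9  0.6  1.2 -0.1  1.7  2.2]
```

View pics/w3.png

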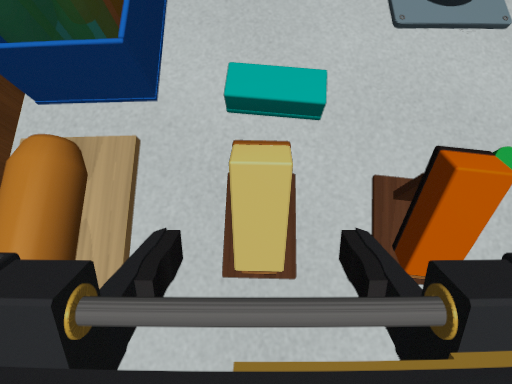

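The wrist view shows the pale cheese between the finger lines. The cut-face corners are about (231,163), (291,163), (235,271) and (286,271), and the rind's top edge is at row 143.

Run:
```python
from h import *
np.set_printoptions(precision=1,suppress=True)
pose=([491.1585,-355.895,230.675],[0.010839869892645496, 0.9540033709807104, 0.0034638877250679984, -0.2995798171772919])
w=lambda p,z:onz(ray('wrist',p,pose),z)
t=[w((231,163),169.6),w((291,163),169.6)];b=[w((235,271),54.6),w((286,271),54.6)]
print(*t,*b);M=np.mean(t+b,0);print('cutmid',M)
a=np.mean(b,0)-np.mean(t,0);print(a,np.linalg.norm(a),np.degrees(np.arctan2(a[1],a[0])))
print('rind top edge',w((233,142),169.6-50*.643),w((291,142),169.6-50*.643))
im=cv2.imread('pics/w3.png')
m=cv2.inRange(cv2.cvtColor(im,cv2.COLOR_BGR2HSV),(20,80,120),(32,255,255));n,l,st,_=cv2.connectedComponentsWithStats(m)
for r in(160,170,200,230,260,268):
    x=np.where(m[r,215:310])[0]+215;print(r,x.min(),x.max())
x=np.where(m[100:290,262])[0]+100;print(x.min(),x.max(),im[140:170:2,262].tolist())
```

```text
[ 426.6 -381.2  169.6] [ 427.8 -326.4  169.6] [ 520.6 -386.7   54.6] [ 522.  -325.6   54.6]
cutmid [ 474.3 -355.   112.1]
[  94.1   -2.4 -115. ] 148.59152028656845 -1.4556398127443404
rind top edge [ 390.8 -382.3  137.4] [ 392.1 -321.4  137.4]
160 230 291
170 229 291
200 231 289
230 232 286
260 234 284
268 235 283
145 270 [[103, 118, 138], [19, 67, 120], [37, 92, 151], [98, 172, 189], [98, 172, 188], [99, 173, 188], [99, 173, 188], [99, 173, 188], [100, 174, 188], [101, 175, 188], [100, 175, 188], [130, 187, 188], [117, 181, 188], [98, 171, 188], [99, 172, 189]]
```

Run:
```python
from h import *
np.set_printoptions(precision=2,suppress=True)
f=np.radians(50);yw=np.radians(-1.45);Y=[-np.sin(yw),np.cos(yw),0]
zz=np.array([np.sin(f)*np.cos(yw),np.sin(f)*np.sin(yw),np.cos(f)]);q=quat(-zz,Y).tolist()
M=np.array([473.7,-355.3,112]);T=M-44*zz
bot.move_linear((T+80*zz).tolist(),q,v=120)
print(sensors.sense()['ft_force'])
bot.move_linear(T.tolist(),q,v=70)
s=sensors.sense();print(s['ft_force'],s['eef_pos'],T)
jaws.move_gripper(0.0)
s=sensors.sense();print(s['opening'],s['grip_force'],s['ft_force'],s['time_s'])
bot.move_linear((T+[0,0,15]).tolist(),q,v=40);s=sensors.sense();print(s['opening'],s['ft_force'])
bot.move_linear((T+[0,0,110]).tolist(),q,v=120);bot.dwell(.2)
s=sensors.sense();print(s['opening'],s['grip_force'],s['ft_force'],s['moment'],s['time_s'],s['eef_pos'].tolist(),s['eef_rot'].tolist())
a=snapshot('wrist');b=snapshot('side');cv2.imwrite('pics/w4.png',np.hstack([a[100:384,130:390],b[100:384,200:460]]))
```

```text
[ 0.56 -0.03  0.06]
[-0.49  0.84 -0.66] [ 440.47 -354.55   83.92] [ 440.   -354.45   83.72]
0.6767690301603668 29.92603987455368 [ 1.2  -2.78  1.21] 16.375
0.6792980399944932 [-0.55 -0.3  -4.93]
0.6732642413010523 29.918975830078125 [ 0.26  0.46 -5.43] [-0.02 -1.58 -0.01] 18.0417 [439.73158836534043, -354.21969093151085, 193.0069174903396] [0.011322401610731822, 0.9059818179369995, 0.005653200754091377, -0.4231273922952387]
```

View pics/w4.png

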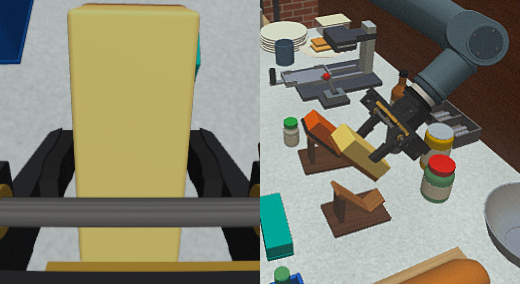

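Cheese lifted cleanly and is held square. The upper cut edge runs from (197,112) to (330,112) in the wrist picture. I compute its offset along the tool x axis.

Run:
```python
from h import *
np.set_printoptions(precision=1,suppress=True)
im=cv2.imread('pics/w4.png')
print([im[r,128].tolist() for r in range(0,20)])
pose=([0,0,0],[0,0,0,1])
for z in(-44,-42,-46):print(z,*[onz(ray('wrist',p,pose),z) for p in((198,112),(330,112),(205,300),(316,300))])
```

```text
[[178, 179, 173], [181, 182, 176], [179, 180, 173], [140, 147, 153], [67, 93, 131], [63, 128, 162], [88, 158, 182], [94, 165, 186], [95, 166, 187], [97, 169, 187], [108, 178, 186], [121, 189, 187], [120, 189, 187], [116, 185, 186], [111, 182, 186], [108, 179, 187], [104, 176, 187], [101, 175, 187], [102, 176, 188], [101, 174, 187]]
-44 [ 72.7 -27.3 -44. ] [ 72.8  30.4 -44. ] [-26.9 -30.1 -44. ] [-26.8  30.4 -44. ]
-42 [ 72.5 -27.7 -42. ] [ 72.6  30.8 -42. ] [-28.5 -30.6 -42. ] [-28.5  30.8 -42. ]
-46 [ 72.8 -26.9 -46. ] [ 72.9  29.9 -46. ] [-25.2 -29.7 -46. ] [-25.2  29.9 -46. ]
```

Run:
```python
from h import *
np.set_printoptions(precision=2,suppress=True)
def tq(deg,yw):
    f=np.radians(deg);return quat([-np.sin(f)*np.cos(yw),-np.sin(f)*np.sin(yw),-np.cos(f)],[-np.sin(yw),np.cos(yw),0]).tolist()
y1=np.radians(-1.45);y2=-.052
mx=np.array([np.cos(y2),np.sin(y2),0])
G=np.array([558.6,249.4,0])-1.5*mx
bot.reach([460,-355,300],tq(35,y1))
bot.reach([490,-120,360],tq(10,y1))
bot.reach((G+[0,0,300]).tolist(),tq(0,y2))
bot.move_linear((G+[0,0,125]).tolist(),tq(0,y2),v=150);bot.dwell(.3)
s=sensors.sense();print(s['opening'],s['grip_force'],s['ft_force'],s['moment'],s['time_s'],s['eef_pos'].tolist(),s['eef_rot'].tolist())
a=snapshot('wrist');b=snapshot('side');cv2.imwrite('pics/w5.png',np.hstack([a,cv2.resize(b[90:218,210:306],(288,384))]))
```

```text
0.6732791262520733 29.91194039583206 [ 0.27 -0.11 -5.39] [ 0.02 -0.01 -0.01] 22.675 [557.2760437288595, 249.60824992438012, 125.37608550478375] [0.025953459375471555, 0.9996631059589748, 0.00017520241696355682, 0.000248666472442543]
```

View pics/w5.png

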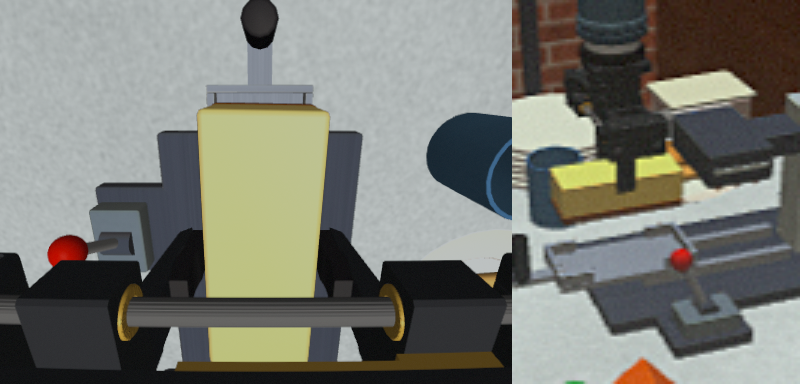

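The cheese hangs level above the pocket. The pocket's front wall is at row 86 (cols 208–313) and the handle at (259,17). I check once more, then lower it under force watch.

Run:
```python
from h import *
np.set_printoptions(precision=2,suppress=True)
s=sensors.sense();pose=(s['eef_pos'],s['eef_rot'])
w=lambda p,z:onz(ray('wrist',p,pose),z)
y2=-.052;mx=np.array([np.cos(y2),np.sin(y2),0])
fr=(w((208,86),60)+w((313,86),60))/2;print('front',fr,'pocket',fr+88*mx,'by handle',w((259.5,17),100)+127*mx)
G=np.array([558.6,249.4,0])-1.5*mx
G[:2]=.5*G[:2]+.5*(fr+88*mx-1.5*mx)[:2];print(G)
bot.move_linear((G+[0,0,85]).tolist(),None,v=100)
bot.move_linear((G+[0,0,64]).tolist(),None,v=40);bot.dwell(.2)
f0=sensors.sense()['ft_force'];print(f0)
z=64
while z>44:
    z-=1;bot.move_linear((G+[0,0,z]).tolist(),None,v=20);s=sensors.sense();f=s['ft_force'];print(z,s['eef_pos'],f,s['moment'])
    if f[2]-f0[2]>6 or np.hypot(*(f-f0)[:2])>8: break
print(s['time_s'])
```

```text
front [472.47 254.2   60.  ] pocket [560.35 249.63  60.  ] by handle [559.38 248.97 100.  ]
[557.98 249.59   0.  ]
[ 0.69 -1.02 -5.86]
63 [557.91 249.58  62.98] [-0.18 -0.13 -4.91] [ 0.04  0.05 -0.02]
62 [557.91 249.58  61.91] [-0.97 -0.66 -6.07] [-0.02  0.01  0.01]
61 [557.93 249.55  60.9 ] [-0.17  0.19 -5.47] [ 0.02 -0.01  0.  ]
60 [557.91 249.55  59.9 ] [ 0.1   0.3  -4.84] [0.03 0.01 0.05]
59 [557.92 249.53  58.92] [ 0.12  0.72 -4.8 ] [0.01 0.05 0.02]
58 [557.93 249.55  57.93] [-0.19  0.61 -5.46] [ 0.    0.02 -0.01]
57 [557.92 249.57  56.94] [ 0.01  0.19 -5.3 ] [-0.01  0.06  0.  ]
56 [557.88 249.59  55.91] [-0.62  0.84 -4.49] [ 0.01 -0.01 -0.02]
55 [557.91 249.56  54.92] [ 0.5   0.31 -5.23] [-0.03 -0.01  0.01]
54 [557.89 249.58  53.91] [ 0.15  0.51 -4.43] [-0.04  0.03 -0.01]
53 [557.89 249.57  52.91] [ 0.84 -0.23 -5.53] [ 0.03 -0.04 -0.01]
52 [557.9  249.56  51.92] [-0.24  0.03 -5.2 ] [ 0.04  0.07 -0.02]
51 [557.9  249.57  50.92] [-0.22  0.76 -4.48] [-0.01  0.    0.02]
50 [557.93 249.56  49.93] [ 0.35  0.68 -4.78] [ 0.08 -0.01  0.02]
49 [558.78 249.58  49.78] [ 0.27 -0.36  3.01] [-0.38  0.16 -0.02]
27.95
```

Contact came right at the expected height, so I release, rise and look.

Run:
```python
from h import *
np.set_printoptions(precision=2,suppress=True)
jaws.move_gripper(1.0);s=sensors.sense();p=s['eef_pos'];print(p,s['ft_force'],s['opening'])
bot.move_linear([p[0],p[1],130],None,v=80)
bot.move_linear([545,p[1]+.7,230],None,v=150);bot.dwell(.2)
s=sensors.sense();im=snapshot('wrist');b=snapshot('side');print(s['time_s'],s['eef_pos'].tolist(),s['eef_rot'].tolist())
cv2.imwrite('pics/w6.png',np.hstack([cv2.resize(im[30:280,190:340],(360,600)),cv2.resize(b[130:230,220:290],(420,600))]));cv2.imwrite('pics/w6full.png',im)
```

```text
[557.95 249.59  48.95] [0.32 0.56 0.83] 1.0004037343994137
30.725 [544.5526490163197, 249.99337134445426, 228.94777408373685] [0.02605074087866761, 0.9996602112741626, -0.0005493917048012283, -0.000720460771818634]
```

View pics/w6.png

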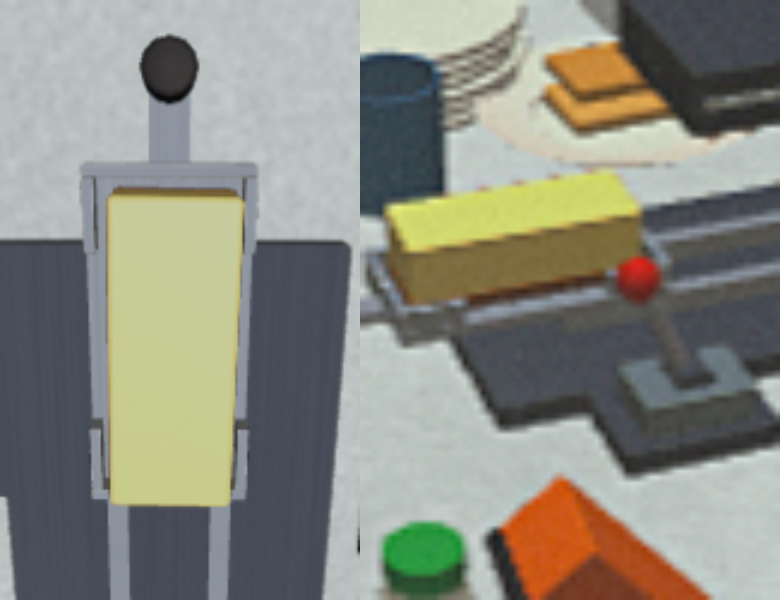

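Side view shows the cheese flat inside the pocket walls. I check its numerical offset, then push the handle home.

Run:
```python
from h import *
np.set_printoptions(precision=1,suppress=True)
s=sensors.sense();pose=(s['eef_pos'],s['eef_rot'])
w=lambda x,y,z:onz(ray('wrist',(190+x/2.4-.3,30+y/2.4-.3),pose),z)
ch=[w(107,196,94),w(243,196,94),w(110,505,94),w(231,505,94)];tr=[w(82,164,60),w(256,164,60),w(93,497,60),w(245,497,60)]
print(*ch,np.mean(ch,0));print(*tr[:2],np.mean(tr,0),np.mean(tr[:2],0)+88*np.array([.9986,-.052,0]))
h=w(169,69,100);print('handle',h)
```

```text
[483.  226.6  94. ] [486.  284.6  94. ] [630.8 216.3  94. ] [633.9 275.9  94. ] [558.4 250.8  94. ]
[470.2 213.   60. ] [474.4 294.3  60. ] [559.1 249.1  60. ] [560.1 249.1  60. ]
handle [434.5 255.6 100. ]
```

Run:
```python
from h import *
np.set_printoptions(precision=2,suppress=True)
y2=-.053;mx=np.array([np.cos(y2),np.sin(y2),0]);q=quat([0,0,-1],[-np.sin(y2),np.cos(y2),0]).tolist()
H=np.array([432.5,255.7,0])
bot.move_linear((H+[0,0,170]).tolist(),q,v=200)
bot.move_linear((H+[0,0,62]).tolist(),q,v=100)
print(sensors.sense()['ft_force']);jaws.move_gripper(0.0)
s=sensors.sense();print(s['opening'],s['eef_pos'])
bot.move_linear((H+[0,0,62]+100*mx).tolist(),q,v=60)
print(sensors.sense()['ft_force'])
for d in range(104,140,3):
    bot.move_linear((H+[0,0,62]+d*mx).tolist(),q,v=30);s=sensors.sense();f=s['ft_force'];print(d,f,s['eef_pos'],s['time_s'])
    if f[0]<-10: break
```

```text
[-0.35 -0.12 -0.68]
0.2566384048990558 [432.43 255.35  61.95]
[-0.88 -5.63  1.76]
104 [ 0.26 -4.85  1.06] [536.98 249.79  62.02] 35.9667
107 [-0.03 -5.36  1.87] [539.8  249.63  62.01] 36.2167
110 [ 0.38 -5.1   0.85] [542.77 249.46  62.  ] 36.4667
113 [-0.58 -4.54  1.59] [545.73 249.32  61.99] 36.7167
116 [-0.02 -6.17  1.24] [548.76 249.16  62.  ] 36.9667
119 [-0.61 -5.    1.88] [551.65 249.    61.99] 37.2167
122 [-8.76 -5.91 10.11] [551.56 248.98  61.9 ] 37.4667
125 [-17.12  -6.5   18.27] [551.48 248.97  61.79] 37.7167
```

Run:
```python
from h import *
np.set_printoptions(precision=2,suppress=True)
y2=-.053;mx=np.array([np.cos(y2),np.sin(y2),0]);my=np.array([-mx[1],mx[0],0])
bot.move_linear((sensors.sense()['eef_pos']-3*mx*0).tolist(),None,v=30)
jaws.move_gripper(1.0);p=sensors.sense()['eef_pos']
bot.move_linear([p[0],p[1],200],None,v=120)
q=quat([0,0,-1],-mx).tolist()
B=np.array([581.3,106,0]);S=B-55*mx
bot.reach((S+[0,0,220]).tolist(),q);jaws.move_gripper(0.0)
bot.move_linear((S+[0,0,96]).tolist(),q,v=120)
print(sensors.sense()['ft_force'],sensors.sense()['time_s'])
bot.move_linear((S+[0,0,96]+85*mx).tolist(),q,v=80)
for d in range(88,130,3):
    bot.move_linear((S+[0,0,96]+d*mx).tolist(),q,v=30);s=sensors.sense();f=s['ft_force'];print(d,f,s['eef_pos'],s['time_s'])
    if f[0]<-6: break
cv2.imwrite('pics/s7.png',cv2.resize(snapshot('side')[100:220,210:340],(650,600)))
```

```text
[-0.24 -0.23  0.45] 44.2917
88 [ 3.77 -4.15 22.96] [621.84 103.99 101.39] 45.7583
91 [ 4.5  -2.55 21.21] [624.48 103.8  101.  ] 46.0083
94 [ 3.68 -2.65 18.52] [627.03 103.62 100.56] 46.2583
97 [ 4.03 -3.52 16.66] [629.47 103.47 100.06] 46.5083
100 [ 3.53 -2.85 13.36] [631.88 103.27  99.53] 46.7583
103 [ 3.7  -0.75 12.36] [634.22 103.18  98.99] 47.0083
106 [2.93 0.36 9.84] [636.49 103.02  98.4 ] 47.2583
109 [ 3.35 -0.32  6.45] [638.69 102.89  97.78] 47.5083
112 [ 1.92 -0.97  5.77] [640.73 102.73  97.1 ] 47.7583
115 [ 3.05 -0.4   5.06] [642.54 102.67  96.45] 48.0083
118 [ 2.28 -0.72  2.79] [644.34 102.57  95.81] 48.2583
121 [-0.41 -0.6   0.81] [646.75 102.56  95.49] 48.5083
124 [ 0.33  0.89 -0.34] [650.02 102.34  95.7 ] 48.7583
127 [0.16 0.02 0.32] [653.33 102.14  95.93] 49.0083
```

View pics/s7.png

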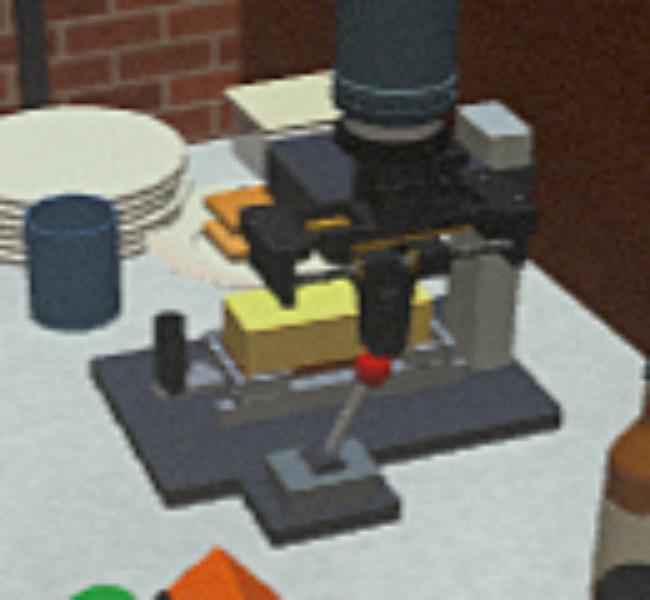

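The picture shows the lever leaning to +x, with the ball at about (285,173) in the side view under the fingertips, which rode over it. I measure its angle, lift clear and push again lower from behind.

```bash
cat >> h.py <<'E'
def lever():
    im=snapshot('side')[100:220,210:340].astype(int);m=(im[...,2]>120)&(im[...,1]<50)&(im[...,0]<50)
    ys,xs=np.where(m);xs=xs+210;ys=ys+100
    k=(ys>140)&(xs<310)&(ys<205);px=(xs[k].mean(),ys[k].mean());o,d=ray('side',px)
    y2=-.053;my=np.array([-np.sin(y2),np.cos(y2),0]);mx=np.array([np.cos(y2),np.sin(y2),0])
    n=my;P0=np.array([581.3,106,0]);X=o+d*((P0-o)@n)/(d@n)
    return px,k.sum(),X,(X-P0)@mx
E
python3 - <<'E'
from h import *
np.set_printoptions(precision=2,suppress=True)
y2=-.053;mx=np.array([np.cos(y2),np.sin(y2),0])
print(lever())
p=sensors.sense()['eef_pos'];bot.move_linear([p[0],p[1],150],None,v=150)
print(lever(),sensors.sense()['time_s'])
E
```

```text
((np.float64(283.85), np.float64(172.4)), np.int64(20), array([644.75, 102.63, 116.09]), np.float64(63.53781891632635))
((np.float64(284.25), np.float64(171.95833333333334)), np.int64(24), array([646.18, 102.56, 117.55]), np.float64(64.97028234221446)) 49.6667
```

Run:
```python
from h import *
np.set_printoptions(precision=2,suppress=True)
y2=-.053;mx=np.array([np.cos(y2),np.sin(y2),0])
S=np.array([646,102.6,0])-50*mx
bot.move_linear((S+[0,0,150]).tolist(),None,v=150)
bot.move_linear((S+[0,0,88]).tolist(),None,v=100)
print(sensors.sense()['ft_force'],lever()[3])
for d in range(6,50,3):
    bot.move_linear((S+[0,0,88]+d*mx).tolist(),None,v=40);s=sensors.sense();f=s['ft_force'];print(d,f,s['eef_pos'])
    if f[0]<-7: break
print(lever())
bot.move_linear((S-6*mx+[0,0,88]).tolist(),None,v=100)
bot.move_linear((S-20*mx+[0,0,230]).tolist(),None,v=150)
bot.dwell(.2);print(lever(),sensors.sense()['time_s'])
a=snapshot('side')[110:215,215:340];cv2.imwrite('pics/s8.png',cv2.resize(a,(714,600)))
```

```text
[-0.15  0.29 -0.01] 64.91058749525624
6 [ 0.53  0.99 -0.06] [602.65 104.9   88.35]
9 [ 0.16  0.13 -0.26] [605.24 104.74  88.03]
12 [-0.61  0.24 -0.54] [608.23 104.58  87.98]
15 [-0.46 -0.38 -0.92] [611.22 104.45  87.99]
18 [ 0.58  0.38 -0.23] [614.21 104.28  87.97]
21 [-0.47  0.74 -0.78] [617.25 104.11  88.01]
24 [-0.03  0.17 -0.33] [620.22 103.96  87.99]
27 [ 0.15 -0.76 -0.83] [623.2  103.77  87.97]
30 [ 0.25 -0.56 -0.3 ] [626.19 103.67  87.99]
33 [ 0.14 -0.04  0.31] [629.24 103.48  88.01]
36 [-4.81 -0.15  3.28] [630.67 103.5   87.87]
39 [-14.3   -1.41   9.03] [630.88 103.53  87.68]
((np.float64(286.25), np.float64(172.5)), np.int64(16), array([653.78, 102.15, 113.85]), np.float64(72.58284905629634))
((np.float64(285.15384615384613), np.float64(172.34615384615384)), np.int64(26), array([649.63, 102.38, 115.31]), np.float64(68.427572399435)) 56.0667
```

View pics/s8.png

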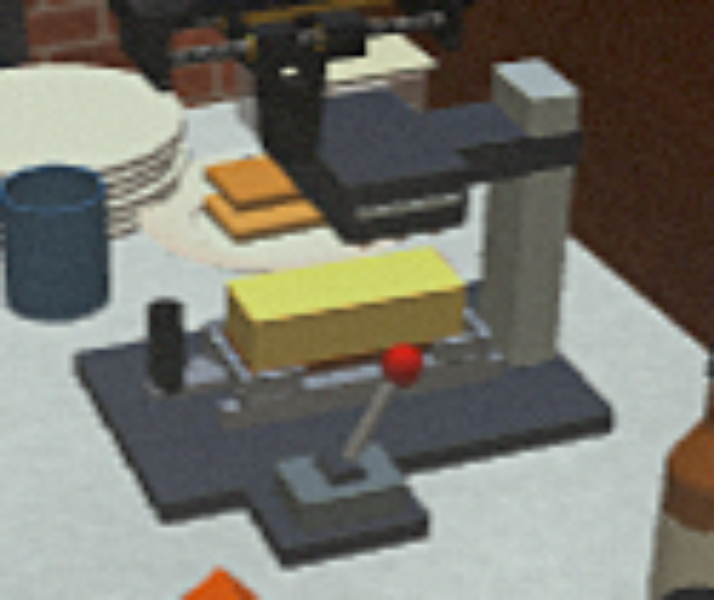

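Run:
```python
from h import *
np.set_printoptions(precision=2,suppress=True)
p=sensors.sense()['eef_pos'];bot.move_linear([p[0]-90,p[1],300],None,v=200);bot.dwell(.2)
def red(n,a,b,img):
    im=img.astype(int);m=(im[...,2]>90)&(im[...,1]<.45*im[...,2])&(im[...,0]<.45*im[...,2]);k=np.zeros_like(m);k[b[0]:b[1],a[0]:a[1]]=1
    ys,xs=np.where(m&k);return (xs.mean(),ys.mean()),len(xs)
for lab,sc,si in(('start',cv2.imread('pics/scene0.png'),cv2.imread('pics/side0.png')),('now',snapshot('scene'),snapshot('side'))):
    a=red('scene',(245,290),(205,245),sc);b=red('side',(255,300),(160,190),si);print(lab,a,b,tri(ray('scene',a[0]),ray('side',b[0])))
cv2.imwrite('pics/f.png',snapshot('scene'));s=sensors.sense();print(s['time_s'],s['ft_force'])
```

```text
start ((np.float64(266.6896551724138), np.float64(215.89655172413794)), 29) ((np.float64(266.0285714285714), np.float64(175.82857142857142)), 35) (array([579.03, 106.41, 116.14]), np.float64(0.5467070904550364))
now ((np.float64(257.1142857142857), np.float64(232.85714285714286)), 35) ((np.float64(285.1081081081081), np.float64(172.86486486486487)), 37) (array([649.02, 103.34, 113.24]), np.float64(0.9521695980877009))
57.1917 [ 0.64 -0.48  0.58]
```

```bash
python3 -c "
from cell import *
print(job.close_job())"
```

```text
the job is handed in; nothing more can be done
None
```

I handed the job in at about 57 s, with no verdict returned. The pale cheese lies flat in the pocket (within about 2 mm of centre before the push), the tray was pushed to its stop, and the red lever, after a first push that fell short, was pushed over to its stop.

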